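Stroke check of a bench vacuum pump's hand lever

ROBOT

A 6-joint arm with a two-finger parallel gripper is mounted at the origin on the work surface. World frame = base frame: x ahead of the robot, y to its left, z up, the work surface at z = 0. Lengths are in mm, angles in rad, forces in N, time in s.
With the tool pointing down it reaches from about 400 to 925 mm from the base axis. Payload 12.5 kg.
Tool frame: the origin (TCP) lies midway between the tips of the shut fingers; the grasp point (between the pads) lies 19 mm behind it; z points along the fingers, y is the direction in which the jaws open and shut (so a half turn about z gives the same grasp; the last joint's range is limited). The gripper opens to 95 mm and grips with 3 to 60 N. Pads are 20 mm wide; open, the fingers measure 119 mm over their backs; the gripper's body (75 mm by 180 mm) begins 59 mm behind the grasp point.
Start: joints at [1.041, 0.491, 1.559, -0, 1.092, -0.106], TCP at [257.005, 569.736, 180.061] pointing down, gripper open.
Joint ranges: [-3.1, 3.1], [-0.84, 2.19], [0.05, 2.79], [-1.13, 4.28], [0.06, 2.93], [-2.69, 2.69]. Speed limits (rad/s): [2.22, 2.22, 2.79, 3.14, 3.14, 3.14].

INTERFACE

Orientations are given as [roll, pitch, yaw] about the fixed x, y, z axes, in that order (R = Rz(yaw) Ry(pitch) Rx(roll)).
In Python, from cell import env gives the robot as it stands.
- The arm moves only by the tool drive_tool, never from a script. Its argument "increments" is a list of rows, each a list of 2 entries, a list of its own where there are three numbers: the shift along the tool's x, y, z as a fraction of full scale, then the turn, a rotation vector about the tool's x, y, z as a fraction of full scale. In form: [[[x, y, z], [ax, ay, az]], ...]. A call has 1 to 5 rows; each row shifts and turns the commanded pose from where the row before left it, along the tool's axes as they then stand; what a row does not reach is not made up. Full scale, the value 1, is 30 mm for a shift and 0.08 rad for a turn. A row lasts 1/12 s, in which the tool goes at most 41.7 mm and 7.16 degrees, less where a joint would pass 70% of its speed; a pose out of reach is approached as far as the arm can. A call with a number of a shift or a turn outside -1 to 1 is refused whole. A call with a gripper value outside its range is refused whole. "jaw" is the opening, from -1 (shut) to 1 (fully open), so that 0 is half open, set as the call begins (left out, the last holds). The fingers move at their own pace and stop on an object; the grip force is fixed at half the most. Time passes only in rows, so rows that do not move let the fingers close. It gives the time, the measured TCP pose, the force and the opening at its end, in the units of the state.
- env.state(): the state, without advancing time (a new reading comes with each control period).
- env.read_camera(name): name is "scene" or "side" or "wrist"; returns a dict with "pixels" (480x640x3 uint8, blue, green, red), "vertical_fov" (degrees; the focal length in pixels is half the picture's height over the tangent of half this angle, whatever the lens; pixels are square), "cx", "cy" (the principal point, pixels), "world_to_cam" (4x4, takes a point from world to camera coordinates). Camera axes: x right, y down, z forward; pixel columns grow to the right and rows downward; lengths in mm; the calibration is good to about 2 mm. A picture is of the moment at which its call begins. There is no depth.
- env.job_done(): hands the job in, once; it reports no verdict.
Trained networks look in a picture, given as the dict that the camera call returned (one of the last four; its "shot" number tells which), for a name from the list of things; names that differ only in an ending like _2 or _b are one class to them, and where a whole thing is asked for, a point or a joint stands for the part that bears it (a point fixed in the world has none). Each returns a list of dicts, best first, with "score" (0 to 1); they miss things now and then, are a little off and sometimes report something else, mostly with a low value. They report only what shows in the picture. A call takes as long as a camera call.
- env.boxes_of(target, picture): "point" ([x, y, z] in mm, in world coordinates, good to about 4 mm: the middle of the surface that is visible of it).
- env.tip_of(target, picture): "point" ([x, y, z] in mm, in world coordinates, good to about 4 mm: a listed point, or the origin of a listed thing).
The state is a dict: "t": time; "joints": joint angles; "qvel": joint speeds; "tau": joint torques, N m; "eef_pos": TCP position; "tcp_rot": TCP orientation; "ft_force": force on the tool from outside, world axes, zero at the start; "moment": the same for the moment, N m; "opening": opening from 0.0 (shut) to 1.0 (fully open).
Only numpy, scipy, OpenCV 4.12 (cv2) and the standard library are available. Lean on these libraries where they do the work, as an engineer would, in place of code of your own. Each camera call takes 0.05 s, during which the arm holds its last target.

TASK

Check the stroke of the hand vacuum pump: with the outside of the fingers press its blue lever in towards the black bar until it comes up against its own stop, short of the bar, and keep it there for about a second without forcing it; then let it come all the way back out and press the green log button fully down and let go. Nothing is to be gripped: do not hook or pinch the lever from behind, keep the fingers off the bar, and leave everything else standing where it is.

Things in the scene. Friction and masses are not known exactly. Their poses are not given: they have to be found in the camera images.
- lever (a joint): the pump's blue hand lever, hinged on an upright pin: 0 rad = sprung fully out, 0.35 rad = pressed in against its own built-in stop, where it lies parallel to the bar. Its spring takes about 2.5 N at the pressing spot at the start and 5 N at the stop, and brings the lever back out by itself, within half a second
- lever_pad (a point): the pressing spot, on the lever's outer face (away from the bar, towards the robot), 30 mm before its rounded free end, 100 mm above the bench. Axes turn with the lever: x square into the face (the way to press), y from pin to free end, z up. The lever is 12 mm thick and 24 mm tall (12 mm above and below this spot). Space before and above it is free. The spot moves about 43 mm on its way in
- lever_pin (a point): centre of the lever's pin, at the lever's mid height; from here to the pressing spot is 125 mm along the lever's y and -6 mm along its x. Same axes as lever_pad. The clevis round it reaches 22 mm above and below
- lever_strip: black rubber strip, 2 mm thick and 110 mm long, along the lever's inner face (towards the bar). Nothing may press on this side. Origin: on the pin's axis, axes as the lever's
- bar: the fixed black grip bar, horizontal, 26 mm diameter, 158 mm long, beyond the lever as seen from the robot, at the same height; its y axis runs along the bar and its x points away from the lever. When the lever is against its stop, 18 mm stay free between strip and bar. Origin 5 mm along y from the bar's middle, on its axis, 100 mm above the bench
- pump: bench hand vacuum pump, fixed; origin on the bench, x away from the robot, y left, along the bar. Dark base plate 18 mm high, x -72 to 162, y -117 to 117 mm, under lever and bar. Bar's axis at x 50. Cream cylinder, 48 mm diameter, axis 100 mm up at y -88, x 20 to 167 mm, with a gauge 160 mm high at x 112. Post, 112 mm high, at x 50, y 96 mm
- log (a joint): the green log button: 0 m = up, 0.006 m = fully down; needs 5 N, springs back up
- log_top (a point): centre of the green button's upper face, 34 mm diameter, 58 mm above the bench, on a fixed grey box 80 x 80 x 40 mm that stands left or right of the pump. Press straight down
- tip_box: white tip box with a bluish lid, 85 x 85 x 64 mm tall, loose; stands left or right of the pump, in the place the log box does not have. Origin: centre of its underside
- vial: amber glass vial with a blue cap, 24 mm diameter, 50 mm tall, loose, standing on the pump's base plate beyond the fixed bar. Origin: centre of its underside
- cup_a: clear specimen cup with a red lid, 52 mm diameter, 65 mm tall, loose, far left. Origin: centre of its underside
- cup_b: clear specimen cup with a red lid, 52 mm diameter, 65 mm tall, loose, far right. Origin: centre of its underside
- reagent: amber bottle with a black cap, 60 mm diameter, 130 mm tall, loose, left. Origin: centre of its underside
- beaker: empty glass beaker, 70 mm diameter, 85 mm tall, loose, right. Origin: centre of its underside
- spatula: steel lab spatula, 176 mm long, 16 mm wide, 7 mm high, loose, lying flat across the bench between the robot and the pump. Origin: under its middle; x along it

How it is judged:
By the outcome, as a careful person would: the job done as asked, in the order asked, and still so for the second after the job is handed in, with the robot touching nothing.
It also fails if it takes over 43 s, if anything falls off the work surface, if the arm or the gripper's body presses on something with over 40 N, if the wrist force passes 120 N, or if a joint passes its speed limit or range.

## Working session

There is one attempt and no reset: what is moved stays moved. The work goes in short steps, Python scripts to look and compute and a tool call to move; the robot and the scene stay as the last step left them, time stands still between calls to the robot, and variables do not carry over. Pictures are saved under pics/ and viewed, and the job is handed in when it is done.

Besides the shell and the picture viewer there is one more tool, called after "Call:" as name(argument=value, ...) on one line, values as JSON. drive_tool: Moves the arm, as the interface text tells. Its arguments: {"type":"object","properties":{"increments":{"type":"array","items":{"type":"array"}},"jaw":{"type":"number"}},"required":["increments"]}

```bash
ls; mkdir -p pics
python3 - <<'E'
from cell import env
import cv2
s=env.state();print({k:s[k] for k in ['t','eef_pos','tcp_rot','ft_force','opening']})
for c in ['scene','side']:
    p=env.read_camera(c);cv2.imwrite(f'pics/{c}1.png',p['pixels'])
    print(c)
    for n in ['lever_pad','lever_pin','log_top','pump','bar','spatula','tip_box','vial','reagent','beaker','cup_a']:
        r=env.tip_of(n,p)
        print(n,[(([round(float(v)) for v in q['point']]),round(q['score'],2), [ (k,v) for k,v in q.items() if k not in('point','score')]) for q in r[:2]])
print(env.state()['t'])
E
```

```text
pics
{'t': 0.0, 'eef_pos': array([256.83574821, 569.47009969, 179.44314702]), 'tcp_rot': array([-3.14046798e+00, -1.21179064e-04,  2.71778408e+00]), 'ft_force': array([-0.68995528,  0.47397819,  0.10433106]), 'opening': 0.9986203603617801}
scene
lever_pad [([543, 46, 100], 0.89, [])]
lever_pin [([586, -74, 99], 0.57, [])]
log_top [([521, 273, 63], 0.44, [])]
pump [([580, 14, -3], 0.72, []), ([432, 442, 0], 0.42, [])]
bar [([627, 20, 102], 0.92, [])]
spatula [([389, 46, -1], 0.64, [])]
tip_box [([486, -282, 0], 0.64, [])]
vial [([680, 58, 17], 0.54, [])]
reagent [([433, 440, -1], 0.63, [])]
beaker [([480, -425, -3], 0.76, [])]
cup_a [([680, -349, 1], 0.93, []), ([707, 360, -7], 0.81, [])]
side
lever_pad [([550, 46, 101], 0.55, [])]
lever_pin [([581, -73, 97], 0.68, [])]
log_top [([522, 271, 63], 0.65, []), ([583, -74, 98], 0.53, [])]
pump [([581, 10, 1], 0.57, [])]
bar [([631, 26, 103], 0.63, [])]
spatula [([393, 49, -2], 0.71, [])]
tip_box [([489, -288, 3], 0.77, [])]
vial [([682, 65, 14], 0.43, [])]
reagent [([432, 439, -1], 0.71, [])]
beaker [([480, -425, -1], 0.91, [])]
cup_a [([708, 362, -1], 0.88, []), ([674, -353, -2], 0.69, [])]
1.2
```

View pictures.

View pics/scene1.png

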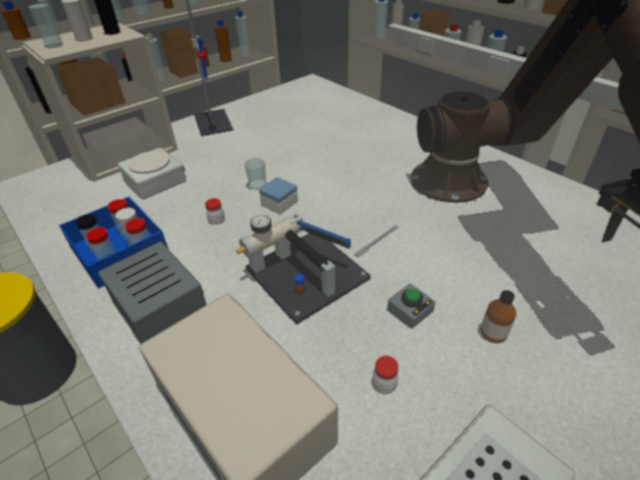

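View pics/side1.png

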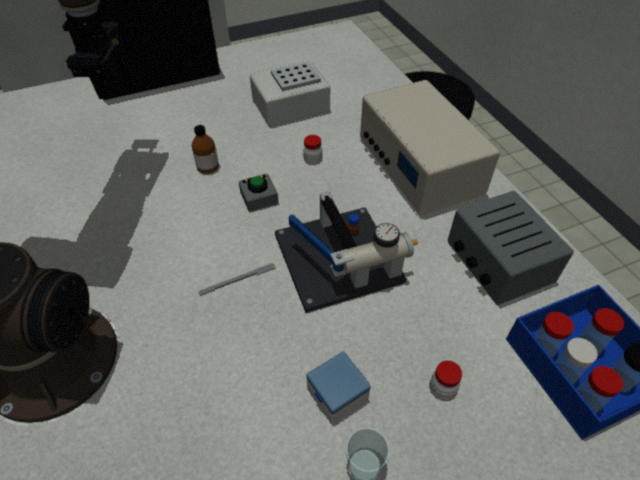

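Run:
```python
import cv2
a=cv2.imread('pics/scene1.png')[200:330,230:390];cv2.imwrite('pics/sc2.png',cv2.resize(a,None,fx=5,fy=4.6,interpolation=cv2.INTER_CUBIC)[:600,:800])
a=cv2.imread('pics/side1.png')[185:315,265:425];cv2.imwrite('pics/si2.png',cv2.resize(a,None,fx=5,fy=4.6,interpolation=cv2.INTER_CUBIC)[:600,:800])
```

```text
(no output)
```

View pics/sc2.png

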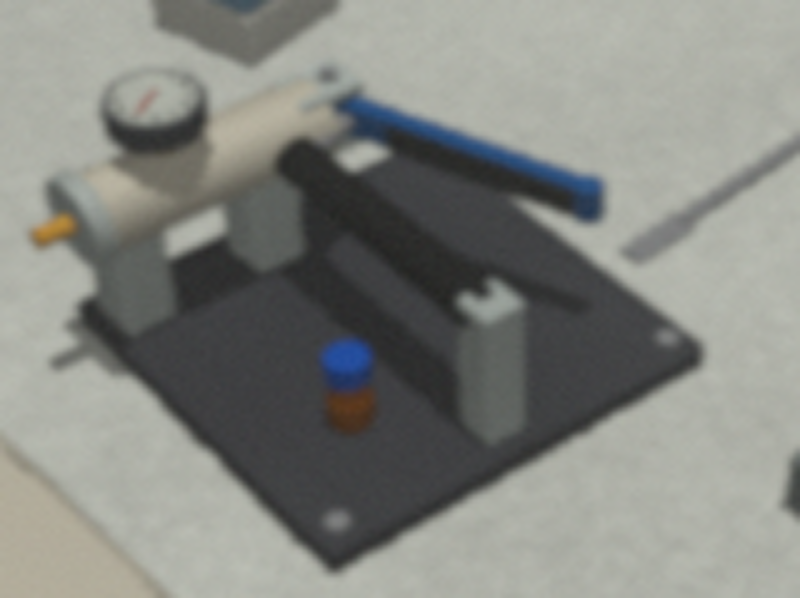

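View pics/si2.png

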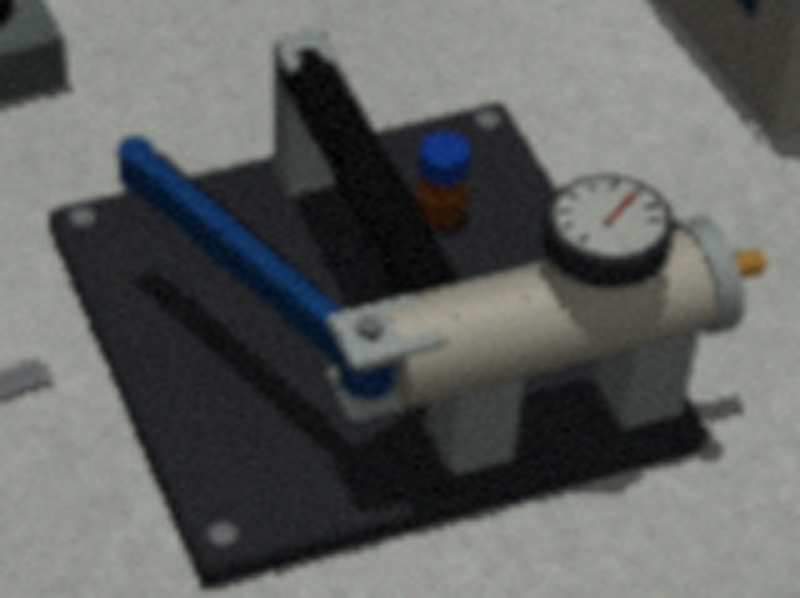

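```bash
cat > h.py <<'E'
import numpy as np
def proj(p,P):
    f=240/np.tan(np.radians(p['vertical_fov'])/2); c=p['world_to_cam']@np.append(P,1)
    return np.array([p['cx']+f*c[0]/c[2],p['cy']+f*c[1]/c[2]])
def onplane(p,u,v,z):
    f=240/np.tan(np.radians(p['vertical_fov'])/2);T=np.array(p['world_to_cam']);R=T[:3,:3];o=-R.T@T[:3,3]
    d=R.T@np.array([(u-p['cx'])/f,(v-p['cy'])/f,1]);return o+d*(z-o[2])/d[2]
E
python3 - <<'E'
from cell import env
from h import *
from scipy.optimize import least_squares
S=env.read_camera('scene');D=env.read_camera('side')
obs=[('fl',D,276,231.7,18),('fr',D,305.6,309.3,18),('bl',D,365,207.8,18),('pin',D,339,255.7,122),('end',D,292,217,112),
('fl',S,370,275.4,18),('bl',S,296.6,321.7,18),('pin',S,295.6,216.3,122),('end',S,347.6,239.8,112)]
for o in obs: print(o[0],onplane(*o[1:])[:2].round(1))
E
```

```text
fl [515.4 130.1]
fr [498.5 -97.8]
bl [743.1 118. ]
pin [584.4 -70.4]
end [539.2  75.1]
fl [518.7 140.1]
bl [748.1 128.4]
pin [582.8 -70.2]
end [540.7  79.3]
```

```bash
cat > plan.py <<'E'
import sys,numpy as np
from scipy.spatial.transform import Rotation as R
from cell import env
def plan(pos,yaw,n,start=None):
    s=env.state(); R0=R.from_euler('xyz',s['tcp_rot']) if start is None else R.from_euler('xyz',start[1])
    p=np.array(s['eef_pos'] if start is None else start[0]); Rt=R.from_euler('xyz',[np.pi,0,yaw])
    dr=(R0.inv()*Rt).as_rotvec()/n; dp=(np.array(pos)-p)/n
    for i in range(n):
        Ri=R0*R.from_rotvec(dr*i)
        print([(Ri.inv().apply(dp)/30).round(2).tolist(),(dr/.08).round(2).tolist()])
if __name__=='__main__':
    a=list(map(float,sys.argv[1:6])); plan(a[:3],a[3],int(a[4]))
    s=env.state(); print(s['t'],s['eef_pos'].round(1),s['tcp_rot'].round(3),s['ft_force'].round(1))
E
python3 plan.py 508 35 180 1.857 25
```

```text
[[-0.6, -0.51, 0.0], [0.0, -0.0, 0.43]]
[[-0.62, -0.49, 0.0], [0.0, -0.0, 0.43]]
[[-0.63, -0.47, 0.0], [0.0, -0.0, 0.43]]
[[-0.65, -0.45, 0.0], [0.0, -0.0, 0.43]]
[[-0.66, -0.43, 0.0], [0.0, -0.0, 0.43]]
[[-0.68, -0.4, 0.0], [0.0, -0.0, 0.43]]
[[-0.69, -0.38, 0.0], [0.0, -0.0, 0.43]]
[[-0.7, -0.35, 0.0], [0.0, -0.0, 0.43]]
[[-0.72, -0.33, 0.0], [0.0, -0.0, 0.43]]
[[-0.73, -0.31, 0.0], [0.0, -0.0, 0.43]]
[[-0.74, -0.28, 0.0], [0.0, -0.0, 0.43]]
[[-0.75, -0.25, 0.0], [0.0, -0.0, 0.43]]
[[-0.75, -0.23, 0.0], [0.0, -0.0, 0.43]]
[[-0.76, -0.2, 0.0], [0.0, -0.0, 0.43]]
[[-0.77, -0.18, 0.0], [0.0, -0.0, 0.43]]
[[-0.77, -0.15, 0.0], [0.0, -0.0, 0.43]]
[[-0.78, -0.12, 0.0], [0.0, -0.0, 0.43]]
[[-0.78, -0.1, 0.0], [0.0, -0.0, 0.43]]
[[-0.78, -0.07, 0.0], [0.0, -0.0, 0.43]]
[[-0.79, -0.04, 0.0], [0.0, -0.0, 0.43]]
[[-0.79, -0.02, 0.0], [0.0, -0.0, 0.43]]
[[-0.79, 0.01, 0.0], [0.0, -0.0, 0.43]]
[[-0.79, 0.04, 0.0], [0.0, -0.0, 0.43]]
[[-0.78, 0.07, 0.0], [0.0, -0.0, 0.43]]
[[-0.78, 0.09, 0.0], [0.0, -0.0, 0.43]]
1.3 [257.  569.7 180.1] [ 3.142 -0.     2.718] [0.1 0.2 0.5]
```

Call:
drive_tool(increments=[[[-0.6,-0.51,0],[0,0,0.43]],[[-0.62,-0.49,0],[0,0,0.43]],[[-0.63,-0.47,0],[0,0,0.43]],[[-0.65,-0.45,0],[0,0,0.43]],[[-0.66,-0.43,0],[0,0,0.43]]], jaw=-1)

```text
t: 1.72
eef_pos: [307.5, 461.7, 180.1]
tcp_rot: [3.141, 0.0, 2.544]
ft_force: [0.3, -0.0, 0.5]
opening: 0.71
```

Call:
drive_tool(increments=[[[-0.68,-0.4,0],[0,0,0.43]],[[-0.69,-0.38,0],[0,0,0.43]],[[-0.7,-0.35,0],[0,0,0.43]],[[-0.72,-0.33,0],[0,0,0.43]],[[-0.73,-0.31,0],[0,0,0.43]]])

```text
t: 2.13
eef_pos: [358.0, 354.6, 180.2]
tcp_rot: [3.141, 0.0, 2.372]
ft_force: [-0.3, -0.5, 0.2]
opening: 0.352
```

Call:
drive_tool(increments=[[[-0.74,-0.28,0],[0,0,0.43]],[[-0.75,-0.25,0],[0,0,0.43]],[[-0.75,-0.23,0],[0,0,0.43]],[[-0.76,-0.2,0],[0,0,0.43]],[[-0.77,-0.18,0],[0,0,0.43]]])

```text
t: 2.55
eef_pos: [408.5, 247.6, 180.2]
tcp_rot: [3.141, 0.0, 2.2]
ft_force: [0.5, 0.1, 0.1]
opening: 0.023
```

Call:
drive_tool(increments=[[[-0.77,-0.15,0],[0,0,0.43]],[[-0.78,-0.12,0],[0,0,0.43]],[[-0.78,-0.1,0],[0,0,0.43]],[[-0.78,-0.07,0],[0,0,0.43]],[[-0.79,-0.04,0],[0,0,0.43]]])

```text
t: 2.97
eef_pos: [458.7, 140.7, 180.2]
tcp_rot: [3.141, 0.0, 2.028]
ft_force: [-0.5, -0.8, -0.2]
opening: 0.001
```

Call:
drive_tool(increments=[[[-0.79,-0.02,0],[0,0,0.43]],[[-0.79,0.01,0],[0,0,0.43]],[[-0.79,0.04,0],[0,0,0.43]],[[-0.78,0.07,0],[0,0,0.43]],[[-0.78,0.09,0],[0,0,0.43]]])

```text
t: 3.38
eef_pos: [509.0, 33.7, 180.2]
tcp_rot: [3.141, 0.0, 1.856]
ft_force: [1.1, 0.1, -0.4]
opening: 0.007
```

Run:
```python
from cell import env
import cv2
from h import *
for c in ['wrist','side']:
    p=env.read_camera(c);cv2.imwrite(f'pics/{c}3.png',p['pixels'])
    for n in ['lever_pad','lever_pin','bar']:
        r=env.tip_of(n,p); print(c,n,[(q['point'].round() if hasattr(q['point'],'round') else q['point'],round(q['score'],2)) for q in r[:1]])
    print(c,proj(p,[544,46,100]).round(),proj(p,[583.5,-72,122]).round(), proj(p,[541,78,112]).round())
```

```text
wrist lever_pad [([539.5, 43.6, 97.8], 0.83)]
wrist lever_pin []
wrist bar [([627.9, 24.0, 101.6], 0.63)]
wrist [364. 228.] [368. 379.] [376. 191.]
side lever_pad [([546.2, 47.3, 99.7], 0.69)]
side lever_pin [([582.1, -73.4, 97.9], 0.59)]
side bar [([631.7, 25.4, 102.1], 0.57)]
side [299. 229.] [339. 256.] [292. 216.]
```

View pics/wrist3.png

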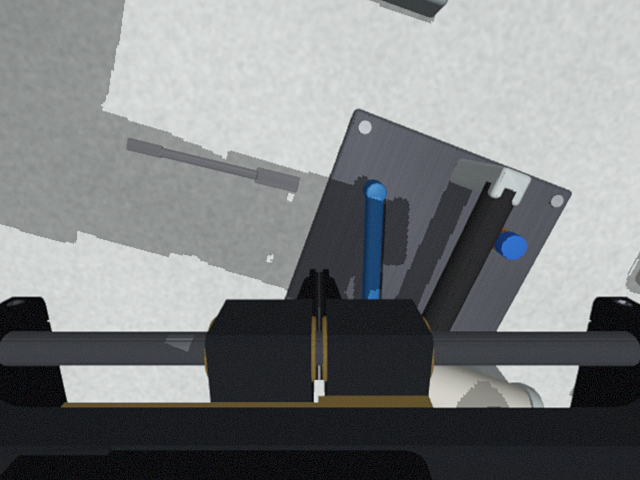

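Call:
drive_tool(increments=[[[0.06,0,0.8],[0,0,0]],[[0,0,0.8],[0,0,0]],[[0,0,0.8],[0,0,0]],[[0,0,0.76],[0,0,0]]])

```text
t: 4.12
eef_pos: [507.8, 37.4, 84.4]
tcp_rot: [3.141, 0.0, 1.859]
ft_force: [-0.3, -0.8, 0.9]
opening: -0.0
```

Run:
```python
from cell import env
import cv2
from h import *
p=env.read_camera('side');cv2.imwrite('pics/si4.png',cv2.resize(p['pixels'][165:295,245:405],None,fx=5,fy=4.6,interpolation=cv2.INTER_CUBIC))
s=env.state();print(s['eef_pos'],s['ft_force'],s['t'])
```

```text
[505.94171093  37.34049741  80.80639609] [-1.26668221  0.36948837 -4.59374906] 4.1667
```

View pics/si4.png

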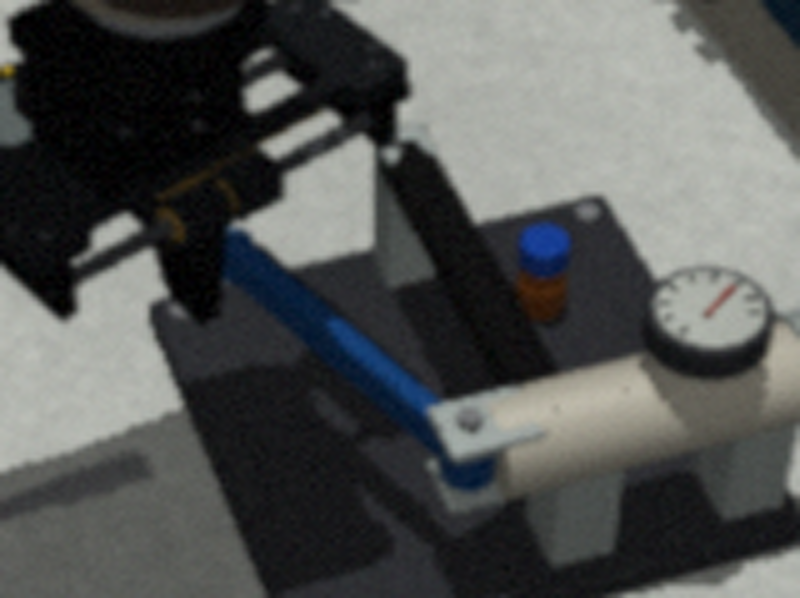

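Call:
drive_tool(increments=[[[0,0.2,0],[0,0,0]],[[0,0.2,0],[0,0,0]],[[0,0.2,0],[0,0,0]],[[0,0,0],[0,0,0]]])

```text
t: 4.5
eef_pos: [527.4, 42.1, 86.6]
tcp_rot: [3.139, 0.001, 1.858]
ft_force: [-0.5, -0.0, -0.7]
opening: 0.007
```

Call:
drive_tool(increments=[[[0,0.07,0],[0,0,0]],[[0,0.07,0],[0,0,0]],[[0,0,0],[0,0,0]]])

```text
t: 4.75
eef_pos: [529.8, 42.9, 85.7]
tcp_rot: [3.141, 0.0, 1.858]
ft_force: [-0.6, -0.5, -0.5]
opening: 0.01
```

Call:
drive_tool(increments=[[[0,0.07,0],[0,0,0]],[[0,0,0],[0,0,0]]])

```text
t: 4.92
eef_pos: [531.6, 43.5, 85.4]
tcp_rot: [3.141, 0.0, 1.858]
ft_force: [-0.7, -0.8, 0.4]
opening: 0.004
```

Call:
drive_tool(increments=[[[0,0.07,0],[0,0,0]],[[0,0,0],[0,0,0]]])

```text
t: 5.08
eef_pos: [533.6, 44.1, 85.2]
tcp_rot: [3.141, -0.0, 1.858]
ft_force: [-0.1, -0.4, 0.5]
opening: 0.006
```

Call:
drive_tool(increments=[[[0,0.07,0],[0,0,0]],[[0,0,0],[0,0,0]]])

```text
t: 5.25
eef_pos: [535.7, 44.7, 85.3]
tcp_rot: [3.141, -0.0, 1.858]
ft_force: [-0.2, -0.4, -0.1]
opening: 0.006
```

Call:
drive_tool(increments=[[[0,0.07,0],[0,0,0]],[[0,0,0],[0,0,0]]])

```text
t: 5.42
eef_pos: [537.7, 45.3, 85.2]
tcp_rot: [3.141, -0.0, 1.858]
ft_force: [0.5, -0.9, -0.1]
opening: 0.005
```

Call:
drive_tool(increments=[[[0,0.07,0],[0,0,0]],[[0,0,0],[0,0,0]]])

```text
t: 5.58
eef_pos: [539.7, 45.9, 85.3]
tcp_rot: [3.141, 0.0, 1.858]
ft_force: [1.1, 0.5, 0.7]
opening: 0.003
```

Call:
drive_tool(increments=[[[0,0.07,0],[0,0,0]],[[0,0,0],[0,0,0]]])

```text
t: 5.75
eef_pos: [541.8, 46.5, 85.3]
tcp_rot: [3.141, 0.0, 1.858]
ft_force: [-0.2, 0.6, -0.1]
opening: 0.002
```

Run:
```python
from cell import env
import cv2
from h import *
p=env.read_camera('side');cv2.imwrite('pics/si5.png',cv2.resize(p['pixels'][165:295,245:405],None,fx=5,fy=4.6,interpolation=cv2.INTER_CUBIC))
p=env.read_camera('wrist');cv2.imwrite('pics/w5.png',p['pixels']); s=env.state();R=s['eef_pos'];print(proj(p,R),proj(p,[544,46,100]))
```

```text
[317.14886426 265.24108678] [321.25383116 276.50038248]
```

View pics/si5.png

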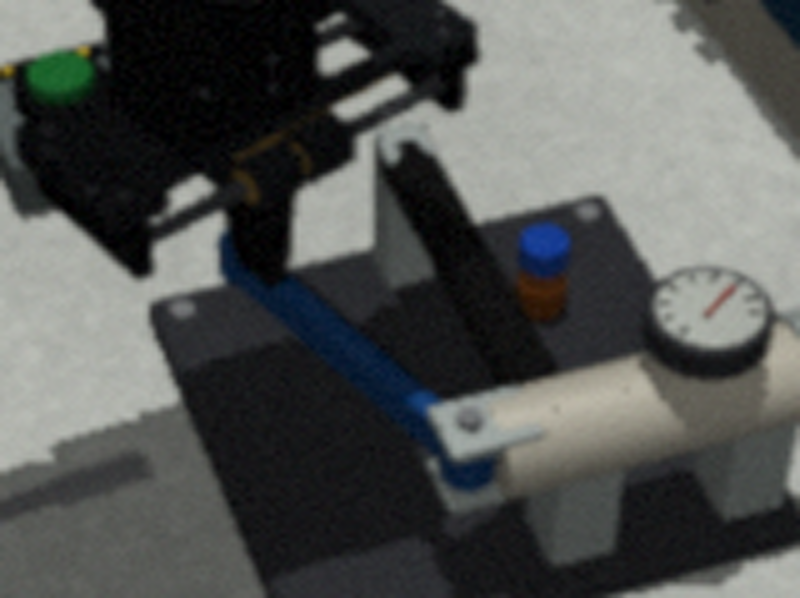

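View pics/w5.png

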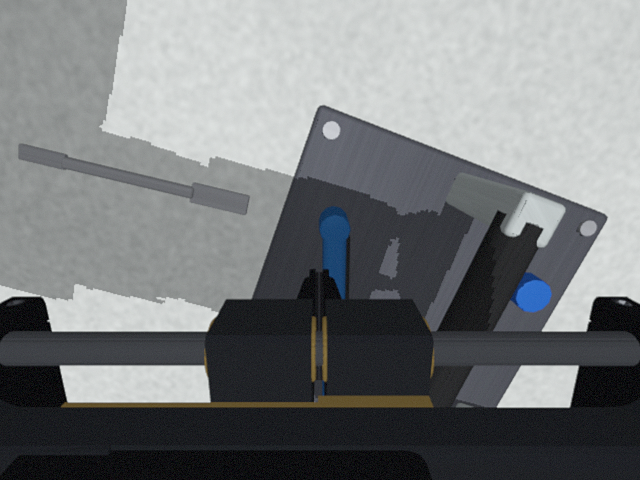

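Run:
```python
from cell import env
import cv2
from h import *
p=env.read_camera('wrist');d=env.read_camera('side')
s=env.state();print(s['eef_pos'],s['ft_force'],s['tcp_rot'],s['t'])
e=s['eef_pos']
pin=np.array([583.5,-72])
for yaw in (.287,.2,.12):
    c,sn=np.cos(yaw),np.sin(yaw)
    P=pin+[-sn*149,c*149]   # near end centre
    print(yaw,P,proj(p,[*P,112]),proj(d,[*P,112]))
print('onplane wrist (333,220)',onplane(p,333,220,112))
print('tcp in side',proj(d,e),proj(d,e+[0,0,60]), 'crop', (proj(d,e)-[245,165])*[5,4.6])
print(env.tip_of('lever_pad',p)[:1],env.tip_of('lever_pad',d)[:1])
```

```text
[541.35649356  46.43920664  85.21848242] [-0.38766191 -0.08995185  0.54877563] [-3.14159002e+00 -7.22534039e-05  1.85786091e+00] 5.95
0.287 [541.32164456  70.9055154 ] [330.7477888  239.93519976] [293.63420932 218.00758708]
0.2 [553.89826971  74.0299201 ] [356.38734004 241.03674176] [298.52128517 215.37646259]
0.12 [565.66288111  75.92848674] [379.66258446 243.92457771] [303.22736297 213.2488184 ]
onplane wrist (333,220) [539.36887458  81.08908007 112.        ]
tcp in side [298.2341088  234.01000101] [297.21504467 214.92467186] crop [266.17054399 317.44600465]
[{'point': [538.5, 44.6, 96.3], 'score': 0.93}] [{'point': [547.2, 44.5, 103.0], 'score': 0.95}]
```

Run:
```python
from cell import env
import cv2
from h import *
d=env.read_camera('side')
f=lambda P:((proj(d,P)-[245,165])*[5,4.6]).round()
print('cam', -d['world_to_cam'][:3,:3].T@d['world_to_cam'][:3,3])
print('si4',f([507,37.4,84]),f([507,37.4,110]),f([519,37.4,84]))
print('now',[f([541.4,46.4,z]) for z in (85,100,112)])
lx=np.array([.959,.283,0]);
for z in (88,112): print(z,f([544,46,z]),f(np.array([544,46,z])+12*lx), f(np.array([544,46,z])+30*np.array([-.283,.959,0])))
s=d['pixels'];cv2.imwrite('pics/si6.png',cv2.resize(s[195:255,270:340],None,fx=10,fy=10,interpolation=cv2.INTER_CUBIC))
s=env.read_camera('scene')
f=240/np.tan(np.radians(s['vertical_fov'])/2)
cv2.imwrite('pics/sc6.png',cv2.resize(s['pixels'][180:300,270:390],None,fx=5,fy=5,interpolation=cv2.INTER_CUBIC))
print([((proj(s,[541.4,46.4,z])-[270,180])*5).round() for z in (85,112)])
```

```text
cam [ 300.332246   -646.14347376  912.84471918]
si4 [199. 354.] [196. 317.] [226. 347.]
now [array([266., 318.]), array([265., 297.]), array([264., 279.])]
88 [272. 313.] [294. 300.] [230. 276.]
112 [270. 278.] [292. 266.] [227. 242.]
[array([341., 308.]), array([341., 268.])]
```

View pics/si6.png

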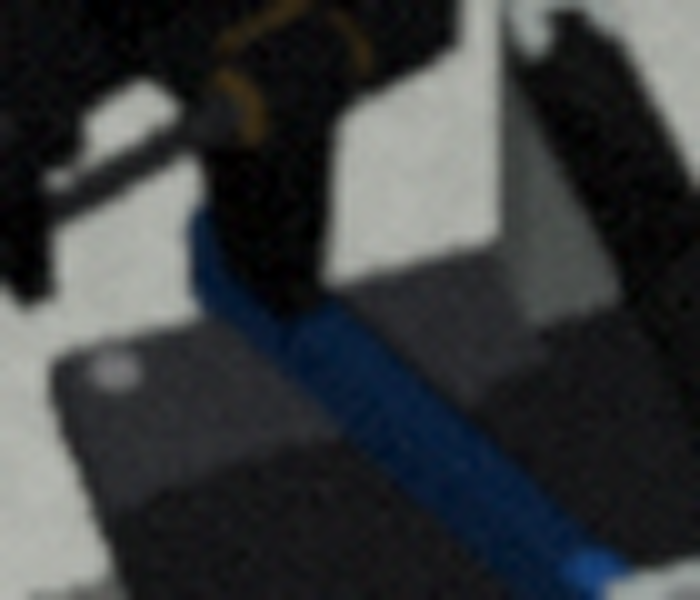

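View pics/sc6.png

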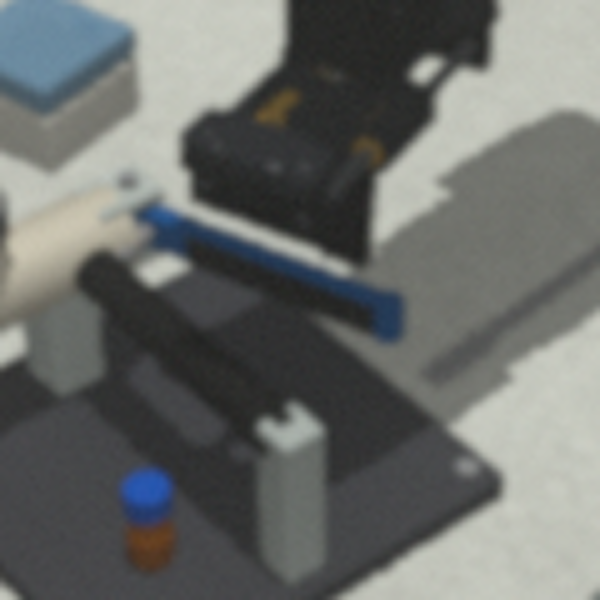

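Call:
drive_tool(increments=[[[0,-0.6,0],[0,0,0]],[[0,-0.6,0],[0,0,0]],[[0,-0.2,0],[0,0,0]],[[0,0,0],[0,0,0]]])

```text
t: 6.48
eef_pos: [500.4, 34.3, 85.5]
tcp_rot: [-3.141, -0.0, 1.857]
ft_force: [0.1, 0.6, 0.4]
opening: 0.006
```

Run:
```python
from cell import env
import cv2
from h import *
e=env.state()['eef_pos'];print(e,env.state()['t'])
d=env.read_camera('side');s=env.read_camera('scene');w=env.read_camera('wrist')
for n,p in (('side',d),('scene',s),('wrist',w)):
    c=proj(p,e).round().astype(int); x0,y0=max(c[0]-40,0),max(c[1]-45,0)
    im=cv2.resize(p['pixels'][y0:y0+75,x0:x0+80],None,fx=8,fy=8,interpolation=cv2.INTER_CUBIC)
    im=cv2.convertScaleAbs(im,alpha=1.6,beta=20)
    for z,col in ((0,(0,0,255)),(25,(0,255,0)),(50,(255,0,255))):
        q=((proj(p,e+[0,0,z])-[x0,y0])*8+4).astype(int); cv2.circle(im,tuple(map(int,q)),5,col,2)
    cv2.imwrite(f'pics/{n}7.png',im)
```

```text
[500.37479175  34.32709076  85.45149484] 6.4833
```

View pics/side7.png

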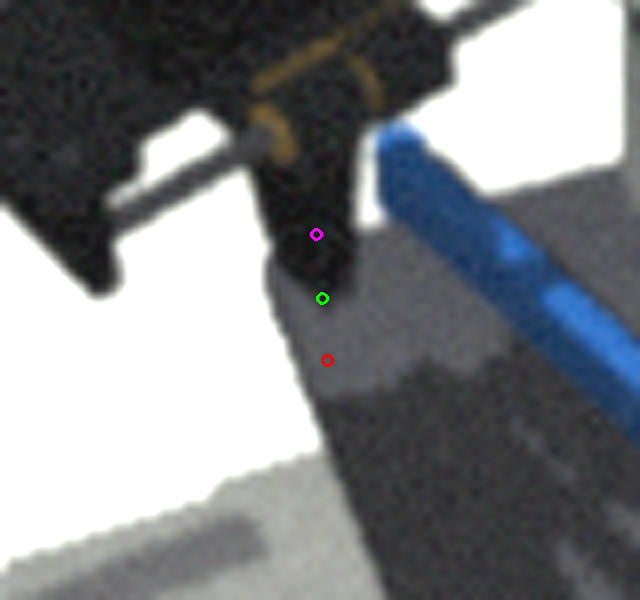

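View pics/scene7.png

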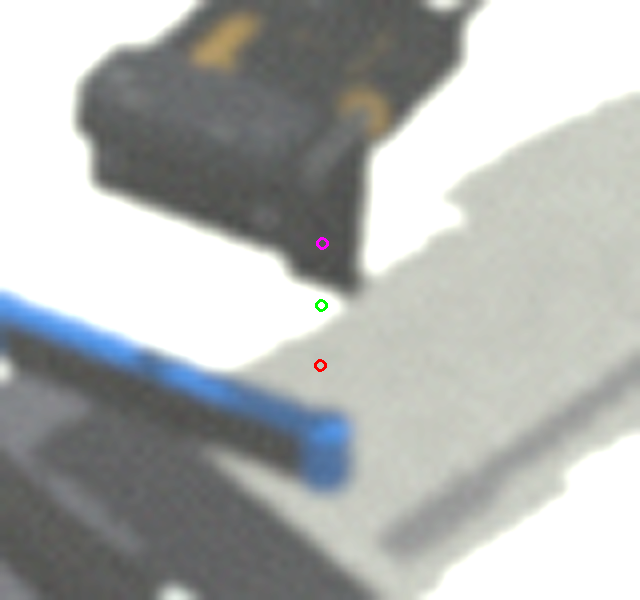

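View pics/wrist7.png

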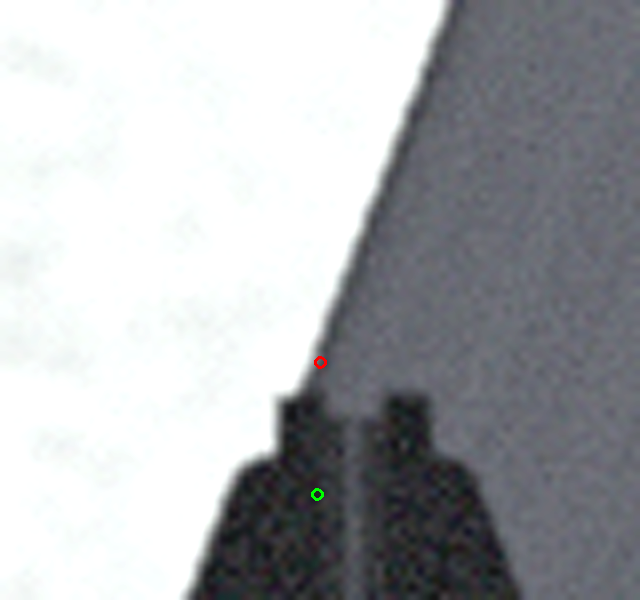

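Call:
drive_tool(increments=[[[0,0,0.35],[0,0,0]],[[0,0,0.35],[0,0,0]],[[0,0,0.3],[0,0,0]],[[0,0,0],[0,0,0]],[[0,0,0],[0,0,0]]])

```text
t: 7.05
eef_pos: [501.3, 34.6, 54.9]
tcp_rot: [-3.141, -0.0, 1.858]
ft_force: [0.0, -0.5, -0.2]
opening: 0.001
```

```bash
cat > look.py <<'E'
import sys,cv2
from cell import env
from h import *
e=env.state()['eef_pos'];print(e.round(1),env.state()['ft_force'].round(1),env.state()['t'])
t=sys.argv[1]; out=[]
for n in ('side','scene'):
    p=env.read_camera(n)
    c=proj(p,e).round().astype(int); x0,y0=max(c[0]-30,0),max(c[1]-40,0)
    im=cv2.resize(p['pixels'][y0:y0+60,x0:x0+60],None,fx=6.6,fy=6.6,interpolation=cv2.INTER_CUBIC)
    im=cv2.convertScaleAbs(im,alpha=1.6,beta=20)
    for z,col in ((0,(0,0,255)),(28,(0,255,0))):
        q=((proj(p,e+[0,0,z])-[x0,y0])*6.6+3).astype(int); cv2.circle(im,tuple(map(int,q)),5,col,2)
    out.append(im)
cv2.imwrite(f'pics/{t}.png',np.hstack(out))
E
python3 look.py l8
```

```text
[501.3  34.6  54.9] [ 0.  -0.5 -0.2] 7.05
```

View pics/l8.png

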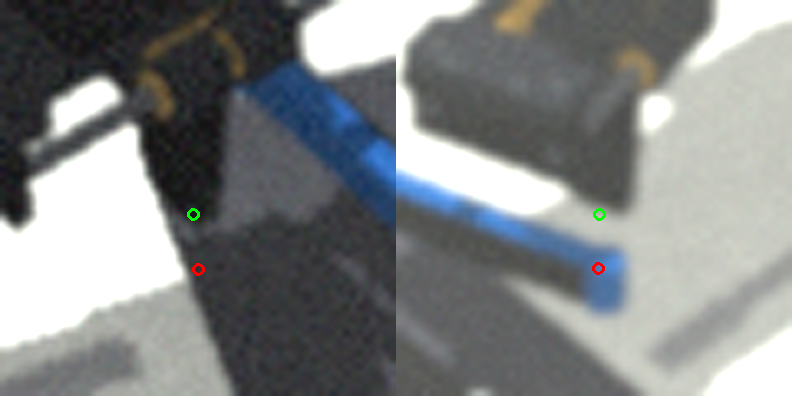

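Call:
drive_tool(increments=[[[0,0.2,0],[0,0,0]],[[0,0.2,0],[0,0,0]],[[0,0.2,0],[0,0,0]],[[0,0.2,0],[0,0,0]],[[0,0,0],[0,0,0]]])

```text
t: 7.57
eef_pos: [525.6, 41.6, 55.3]
tcp_rot: [3.14, 0.0, 1.858]
ft_force: [0.2, -0.4, 0.2]
opening: 0.006
```

Call:
drive_tool(increments=[[[0,0.1,0],[0,0,0]],[[0,0,0],[0,0,0]]])

```text
t: 7.73
eef_pos: [527.4, 42.3, 55.2]
tcp_rot: [3.141, -0.0, 1.858]
ft_force: [0.1, 0.2, -0.4]
opening: 0.003
```

Call:
drive_tool(increments=[[[0,0.1,0],[0,0,0]],[[0,0,0],[0,0,0]]])

```text
t: 7.9
eef_pos: [530.3, 43.1, 55.3]
tcp_rot: [3.141, 0.0, 1.858]
ft_force: [-0.6, -0.4, -0.0]
opening: 0.006
```

Call:
drive_tool(increments=[[[0,0.1,0],[0,0,0]],[[0,0,0],[0,0,0]]])

```text
t: 8.07
eef_pos: [533.2, 43.9, 55.3]
tcp_rot: [3.141, 0.0, 1.858]
ft_force: [-0.2, -1.1, 0.4]
opening: 0.005
```

Call:
drive_tool(increments=[[[0,0.1,0],[0,0,0]],[[0,0,0],[0,0,0]]])

```text
t: 8.23
eef_pos: [535.6, 44.8, 55.1]
tcp_rot: [-3.141, -0.0, 1.858]
ft_force: [-2.1, -1.5, 0.3]
opening: 0.004
```

```bash
python3 look.py l9
```

```text
[535.6  44.8  55.1] [-2.1 -1.5  0.3] 8.2333
```

View pics/l9.png

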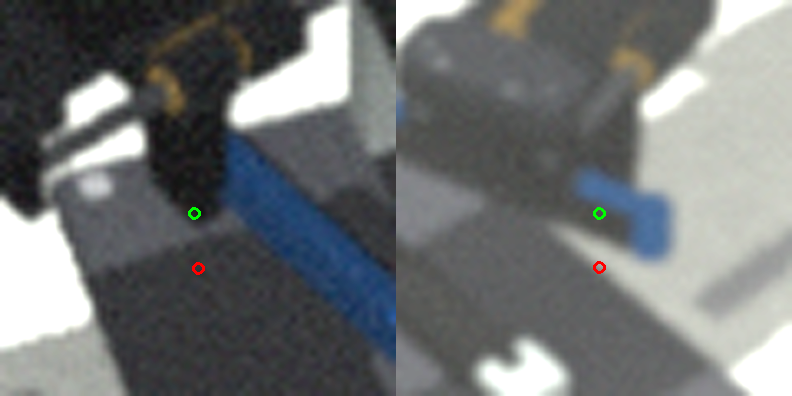

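Call:
drive_tool(increments=[[[0.01,0.125,0],[0,0,0.375]],[[0.01,0.125,0],[0,0,0.375]],[[0.01,0.125,0],[0,0,0.375]],[[0.01,0.125,0],[0,0,0.375]],[[0.01,0.125,0],[0,0,0.375]]])

```text
t: 8.75
eef_pos: [552.9, 50.7, 55.2]
tcp_rot: [-3.14, -0.001, 1.706]
ft_force: [-2.6, 1.8, 2.5]
opening: 0.003
```

Call:
drive_tool(increments=[[[0.01,0.125,0],[0,0,0.375]],[[0.01,0.125,0],[0,0,0.375]],[[0.01,0.125,0],[0,0,0.375]],[[0,0,0],[0,0,0]]])

```text
t: 9.08
eef_pos: [564.3, 52.9, 55.1]
tcp_rot: [-3.14, -0.001, 1.616]
ft_force: [-4.7, 3.4, 2.7]
opening: 0.007
```

```bash
python3 look.py l10
```

```text
[564.3  52.9  55.1] [-4.7  3.4  2.7] 9.0833
```

View pics/l10.png

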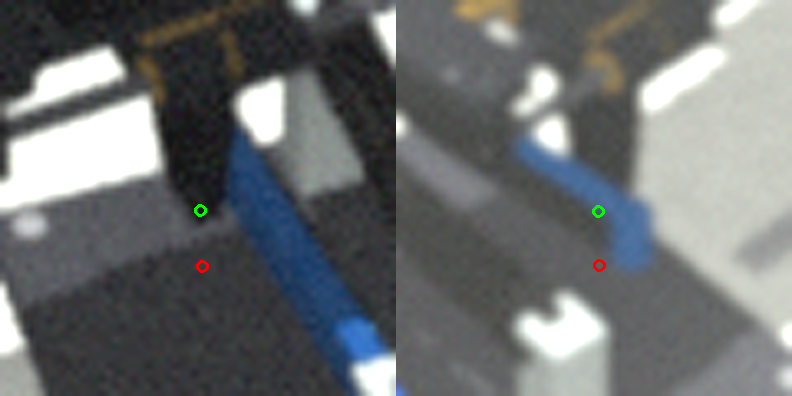

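Call:
drive_tool(increments=[[[0.03,0.06,0],[0,0,0.2]],[[0.02,0.06,0],[0,0,0.2]],[[0.02,0.06,0],[0,0,0.2]],[[0,0,0],[0,0,0]]])

```text
t: 9.52
eef_pos: [569.7, 54.4, 55.1]
tcp_rot: [-3.141, 0.0, 1.569]
ft_force: [-4.6, -3.5, 0.5]
opening: 0.004
```

Call:
drive_tool(increments=[[[0,0.05,0],[0,0,0.15]],[[0,0,0],[0,0,0]]])

```text
t: 9.68
eef_pos: [571.2, 54.6, 55.1]
tcp_rot: [-3.141, 0.0, 1.558]
ft_force: [-4.4, -2.0, 0.7]
opening: 0.005
```

Call:
drive_tool(increments=[[[0,0.05,0],[0,0,0.15]],[[0,0,0],[0,0,0]]])

```text
t: 9.85
eef_pos: [572.7, 54.7, 55.1]
tcp_rot: [-3.141, -0.0, 1.546]
ft_force: [-4.7, -1.7, 0.1]
opening: 0.003
```

Call:
drive_tool(increments=[[[0,0.05,0],[0,0,0.15]],[[0,0,0],[0,0,0]]])

```text
t: 10.02
eef_pos: [574.3, 54.8, 55.1]
tcp_rot: [-3.141, -0.0, 1.534]
ft_force: [-4.8, 0.2, 0.1]
opening: 0.005
```

Call:
drive_tool(increments=[[[0,0.05,0],[0,0,0.15]],[[0,0,0],[0,0,0]]])

```text
t: 10.18
eef_pos: [575.9, 54.9, 55.1]
tcp_rot: [-3.141, -0.0, 1.522]
ft_force: [-4.9, 0.8, 0.3]
opening: 0.006
```

Call:
drive_tool(increments=[[[0,0.03,0],[0,0,0.1]],[[0,0,0],[0,0,0]]])

```text
t: 10.35
eef_pos: [576.7, 54.9, 55.1]
tcp_rot: [-3.141, -0.0, 1.514]
ft_force: [-5.2, 2.3, -0.3]
opening: 0.003
```

Call:
drive_tool(increments=[[[0.01,0.03,0],[0,0,0]],[[0,0,0],[0,0,0]]])

```text
t: 10.52
eef_pos: [577.6, 55.0, 55.1]
tcp_rot: [-3.141, -0.0, 1.514]
ft_force: [-4.5, -0.1, -0.1]
opening: 0.009
```

Call:
drive_tool(increments=[[[0,0.03,0],[0,0,0]],[[0,0,0],[0,0,0]]])

```text
t: 10.68
eef_pos: [578.3, 54.9, 55.1]
tcp_rot: [-3.141, -0.0, 1.514]
ft_force: [-5.1, 0.5, -1.1]
opening: 0.002
```

Call:
drive_tool(increments=[[[0,0.03,0],[0,0,0]],[[0,0,0],[0,0,0]]])

```text
t: 10.85
eef_pos: [578.4, 55.0, 55.1]
tcp_rot: [-3.139, -0.0, 1.514]
ft_force: [-8.7, 0.5, 2.5]
opening: 0.008
```

Call:
drive_tool(increments=[[[0,0.03,0],[0,0,0]],[[0,0,0],[0,0,0]]])

```text
t: 11.02
eef_pos: [578.3, 54.9, 55.0]
tcp_rot: [-3.137, -0.0, 1.514]
ft_force: [-13.7, 0.8, 5.5]
opening: 0.006
```

```bash
python3 look.py l11
```

```text
[578.3  54.9  55. ] [-13.7   0.8   5.5] 11.0167
```

View pics/l11.png

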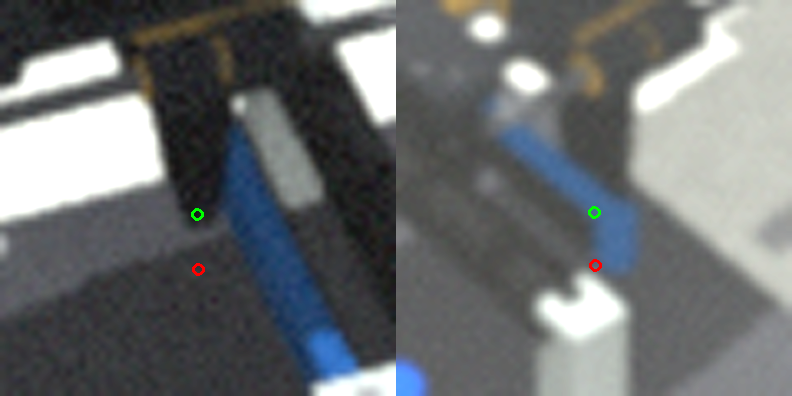

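Call:
drive_tool(increments=[[[0,-0.025,0],[0,0,0]],[[0,0,0],[0,0,0]],[[0,0,0],[0,0,0]],[[0,0,0],[0,0,0]],[[0,0,0],[0,0,0]]])

```text
t: 11.53
eef_pos: [578.4, 55.0, 55.1]
tcp_rot: [-3.139, -0.0, 1.514]
ft_force: [-9.2, 0.9, 2.2]
opening: 0.005
```

Call:
drive_tool(increments=[[[0,0,0],[0,0,0]],[[0,0,0],[0,0,0]],[[0,0,0],[0,0,0]],[[0,0,0],[0,0,0]],[[0,0,0],[0,0,0]]])

```text
t: 11.95
eef_pos: [578.4, 54.9, 55.1]
tcp_rot: [-3.139, -0.0, 1.514]
ft_force: [-10.1, 1.4, 2.6]
opening: 0.005
```

Call:
drive_tool(increments=[[[-0.02,-0.3,0],[0,0,-0.85]],[[-0.02,-0.3,0],[0,0,-0.85]],[[-0.02,-0.3,0],[0,0,-0.85]],[[-0.02,-0.3,0],[0,0,-0.85]],[[-0.02,-0.3,0],[0,0,-0.85]]])

```text
t: 12.37
eef_pos: [535.6, 48.0, 55.4]
tcp_rot: [3.14, 0.001, 1.858]
ft_force: [-1.7, -1.9, -0.4]
opening: 0.006
```

Call:
drive_tool(increments=[[[0,-0.5,0],[0,0,0]],[[0,-0.6,0],[0,0,0]],[[0,-0.5,0],[0,0,0]],[[0,0,0],[0,0,0]],[[0,0,0],[0,0,0]]])

```text
t: 12.78
eef_pos: [490.4, 34.7, 55.8]
tcp_rot: [3.139, 0.001, 1.854]
ft_force: [0.8, 0.6, 0.1]
opening: 0.008
```

Run:
```python
import cv2
from cell import env
from h import *
d=env.read_camera('side');s=env.read_camera('scene')
cv2.imwrite('pics/si12.png',cv2.resize(d['pixels'][160:310,225:425],None,fx=4,fy=4,interpolation=cv2.INTER_CUBIC))
for p in (d,s):
    for n in ('log_top','lever_pad'):print(n,[(q['point'],q['score']) for q in env.tip_of(n,p)[:2]])
    print(env.boxes_of('log_top',p)[:2])
# green centroid in both
import numpy as np
for p in (d,s):
    h=cv2.cvtColor(p['pixels'],cv2.COLOR_BGR2HSV);m=cv2.inRange(h,(45,100,30),(85,255,255))
    n,l,st,c=cv2.connectedComponentsWithStats(m)
    for i in range(1,n):
        if st[i,4]>30: print(st[i],c[i],onplane(p,*c[i],55))
print(env.state()['eef_pos'],env.state()['t'])
```

```text
log_top []
lever_pad [([547.8, 47.4, 102.4], 0.74), ([676.9, -352.0, 0.3], 0.7)]
[]
log_top [([519.3, 274.7, 61.1], 0.59), ([707.1, 361.6, -3.8], 0.51)]
lever_pad [([543.7, 45.6, 99.0], 0.65)]
[{'point': [525.3, 274.9, 62.6], 'score': 0.62}, {'point': [684.0, 67.4, 54.3], 'score': 0.39}]
[405 289  15  12 135] [412.31851852 294.42962963] [518.555644   272.06592632  55.        ]
[489.54784725  34.92941225  55.13584768] 13.1833
```

View pics/si12.png

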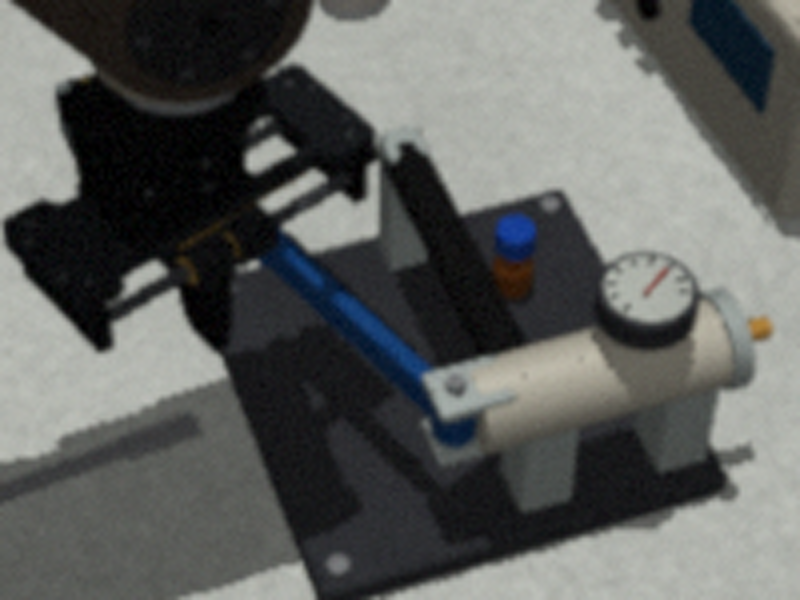

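Call:
drive_tool(increments=[[[0,0,-0.7],[0,0,0]],[[0,0,-0.8],[0,0,0]],[[0.6,0.25,-0.3],[0,0,0]],[[0.73,0.31,0],[0,0,0]],[[0.73,0.31,0],[0,0,0]]])

```text
t: 13.6
eef_pos: [497.6, 102.1, 110.1]
tcp_rot: [3.14, 0.0, 1.853]
ft_force: [0.4, -0.1, 1.2]
opening: 0.007
```

Call:
drive_tool(increments=[[[0.73,0.31,0],[0,0,0]],[[0.73,0.31,0],[0,0,0]],[[0.73,0.31,0],[0,0,0]],[[0.73,0.31,0],[0,0,0]],[[0.73,0.31,0],[0,0,0]]])

```text
t: 14.02
eef_pos: [511.2, 220.9, 109.2]
tcp_rot: [3.141, -0.0, 1.854]
ft_force: [-0.3, 0.4, -0.1]
opening: 0.004
```

Call:
drive_tool(increments=[[[0.73,0.31,0],[0,0,0]],[[0.6,0.2,0],[0,0,0]],[[0,0,0],[0,0,0]],[[0,0,0],[0,0,0]]])

```text
t: 14.35
eef_pos: [514.4, 262.7, 108.9]
tcp_rot: [-3.141, 0.0, 1.856]
ft_force: [-0.1, -0.3, 0.0]
opening: 0.004
```

```bash
python3 - <<'E'
from cell import env
import cv2
from h import *
s=env.state();e=s['eef_pos'];print(e,s['t'],s['ft_force'])
w=env.read_camera('wrist');cv2.imwrite('pics/w13.png',w['pixels'])
print('btn',proj(w,[520.5,272.5,58]),'tcp',proj(w,e),'tip',proj(w,e+[0,0,28]))
h=cv2.cvtColor(w['pixels'],cv2.COLOR_BGR2HSV);m=cv2.inRange(h,(45,100,30),(85,255,255))
n,l,st,c=cv2.connectedComponentsWithStats(m)
for i in range(1,n):
  if st[i,4]>30: print(st[i],c[i],onplane(w,*c[i],58))
d=env.read_camera('side');print([(q['point'],q['score']) for q in env.tip_of('log_top',d)[:2]])
E
python3 look.py l13
```

```text
[514.3979304 262.7013042 108.9429533] 14.35 [-0.10198229 -0.30051582  0.04767927]
btn [329.50510597 230.53880327] tcp [317.34279751 265.30626582] tip [317.22001194 284.11370964]
[ 309  206   47   49 1812] [331.81677704 230.53752759] [522.0916725  272.96921936  58.        ]
[([521.2, 271.2, 61.2], 0.67)]
[514.6 261.3 109.2] [ 0.2 -0.7 -0.3] 14.5
```

View pics/l13.png

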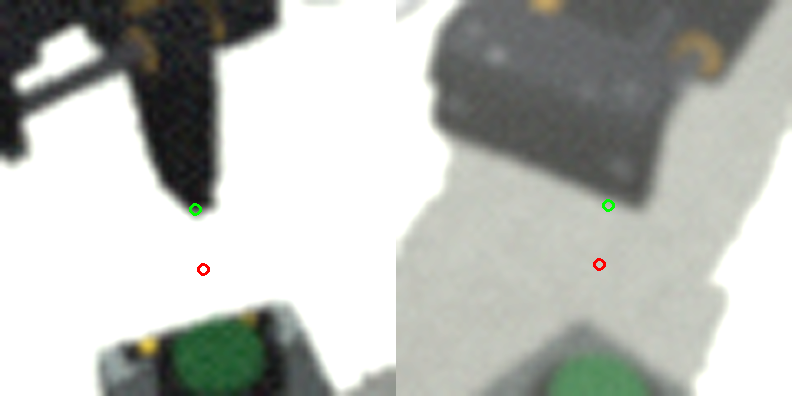

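View pics/w13.png

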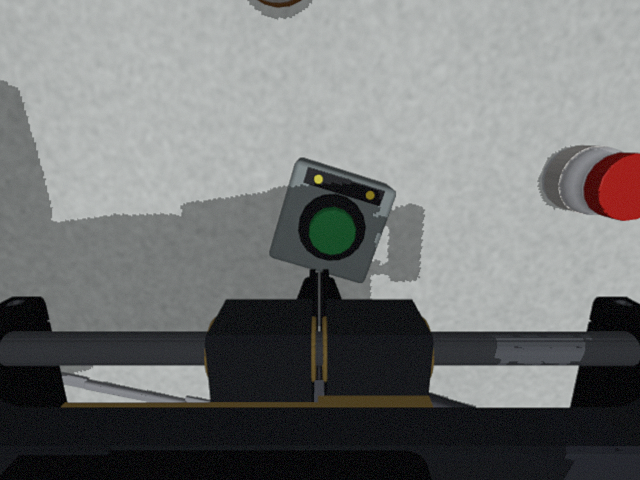

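Call:
drive_tool(increments=[[[0.29,0.25,0.4],[0,0,0]],[[0,0,0.6],[0,0,0]],[[0,0,0.5],[0,0,0]],[[0,0,0.4],[0,0,0]],[[0,0,0],[0,0,0]]])

```text
t: 15.02
eef_pos: [518.5, 271.6, 50.2]
tcp_rot: [-3.138, 0.0, 1.853]
ft_force: [-0.1, -0.1, -0.6]
opening: 0.005
```

Call:
drive_tool(increments=[[[0,0,0.15],[0,0,0]],[[0,0,0.15],[0,0,0]],[[0,0,0],[0,0,0]]])

```text
t: 15.27
eef_pos: [519.5, 272.4, 43.1]
tcp_rot: [3.142, -0.0, 1.853]
ft_force: [0.8, 0.2, -0.1]
opening: 0.004
```

```bash
python3 look.py l14
```

```text
[519.5 272.4  43.1] [ 0.8  0.2 -0.1] 15.2667
```

View pics/l14.png

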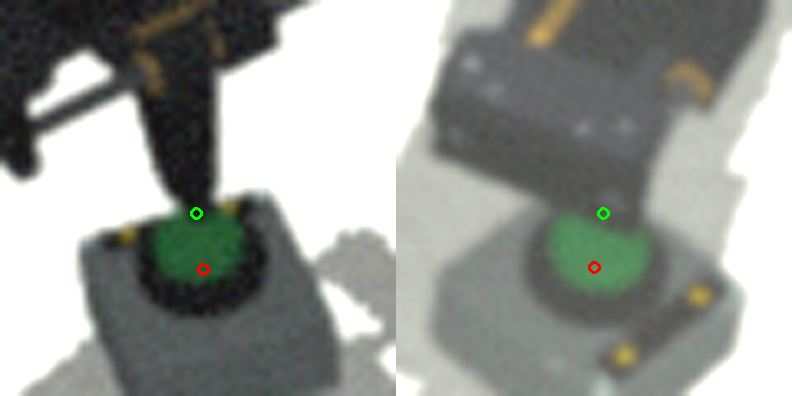

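Call:
drive_tool(increments=[[[0,0,0.1],[0,0,0]],[[0,0,0.1],[0,0,0]],[[0,0,0.1],[0,0,0]],[[0,0,0],[0,0,0]]])

```text
t: 15.7
eef_pos: [519.2, 272.5, 33.7]
tcp_rot: [-3.141, -0.0, 1.854]
ft_force: [-0.8, -0.1, -0.6]
opening: 0.002
```

Call:
drive_tool(increments=[[[0,0,0.08],[0,0,0]],[[0,0,0],[0,0,0]]])

```text
t: 15.87
eef_pos: [519.3, 272.6, 31.5]
tcp_rot: [-3.141, -0.0, 1.854]
ft_force: [0.3, -0.6, -0.4]
opening: 0.004
```

Call:
drive_tool(increments=[[[0,0,0.08],[0,0,0]],[[0,0,0],[0,0,0]]])

```text
t: 16.03
eef_pos: [519.3, 272.6, 29.1]
tcp_rot: [-3.141, -0.0, 1.854]
ft_force: [-0.5, -0.3, 0.5]
opening: 0.005
```

Call:
drive_tool(increments=[[[0,0,0.07],[0,0,0]],[[0,0,0],[0,0,0]]])

```text
t: 16.2
eef_pos: [519.6, 272.7, 27.2]
tcp_rot: [3.141, -0.0, 1.854]
ft_force: [1.0, 0.9, 2.6]
opening: 0.004
```

Call:
drive_tool(increments=[[[0,0,0.07],[0,0,0]],[[0,0,0],[0,0,0]]])

```text
t: 16.37
eef_pos: [519.6, 272.7, 25.2]
tcp_rot: [3.141, -0.0, 1.854]
ft_force: [-0.9, -0.1, 1.9]
opening: 0.005
```

Call:
drive_tool(increments=[[[0,0,0.05],[0,0,0]],[[0,0,0],[0,0,0]]])

```text
t: 16.53
eef_pos: [519.6, 272.7, 23.7]
tcp_rot: [3.141, -0.0, 1.854]
ft_force: [-0.9, -0.2, 3.8]
opening: -0.001
```

Contact at about reported z 28; the end stop should be near 22.

Call:
drive_tool(increments=[[[0,0,0.04],[0,0,0]],[[0,0,0],[0,0,0]]])

```text
t: 16.7
eef_pos: [519.6, 272.7, 22.6]
tcp_rot: [3.141, -0.0, 1.854]
ft_force: [-0.0, 0.6, 4.7]
opening: 0.003
```

Call:
drive_tool(increments=[[[0,0,0.04],[0,0,0]],[[0,0,0],[0,0,0]]])

```text
t: 16.87
eef_pos: [519.6, 272.7, 21.7]
tcp_rot: [3.141, -0.0, 1.854]
ft_force: [0.6, -0.3, 5.9]
opening: 0.006
```

Call:
drive_tool(increments=[[[0,0,0.03],[0,0,0]],[[0,0,0],[0,0,0]]])

```text
t: 17.03
eef_pos: [519.6, 272.7, 21.5]
tcp_rot: [3.141, -0.0, 1.854]
ft_force: [-2.8, -0.2, 15.3]
opening: 0.003
```

Call:
drive_tool(increments=[[[0,0,-0.1],[0,0,0]],[[0,0,-0.3],[0,0,0]],[[0,0,-0.6],[0,0,0]],[[0,0,-0.8],[0,0,0]],[[0,0,-0.8],[0,0,0]]])

```text
t: 17.45
eef_pos: [518.8, 272.4, 99.0]
tcp_rot: [-3.14, 0.0, 1.854]
ft_force: [0.4, 0.5, 0.1]
opening: 0.005
```

Call:
drive_tool(increments=[[[0,0,-0.8],[0,0,0]],[[0,0,-0.6],[0,0,0]],[[0,-0.5,0],[0,0,0]],[[0,0,0],[0,0,0]],[[0,0,0],[0,0,0]]])

```text
t: 17.87
eef_pos: [504.7, 268.3, 140.5]
tcp_rot: [-3.141, -0.0, 1.854]
ft_force: [0.6, 0.4, 0.3]
opening: 0.008
```

Run:
```python
from cell import env
import cv2
from h import *
s=env.state();print(s['eef_pos'],s['t'],s['ft_force'])
for c in ('side','scene'):
    d=env.read_camera(c);cv2.imwrite(f'pics/{c}15.png',d['pixels'])
    for n in ['lever_pad','log_top','spatula','tip_box','vial','reagent','beaker','cup_a']:
        print(c,n,[([round(float(v)) for v in q['point']],round(q['score'],2)) for q in env.tip_of(n,d)[:2]])
```

```text
[504.66050164 268.32948763 140.52897775] 17.8667 [0.57890055 0.38176531 0.2804335 ]
side lever_pad [([547, 44, 100], 0.66)]
side log_top [([704, 363, -2], 0.64), ([522, 272, 62], 0.44)]
side spatula [([390, 48, 0], 0.73)]
side tip_box [([486, -286, 3], 0.62)]
side vial [([684, 63, 19], 0.7)]
side reagent [([435, 441, 1], 0.82)]
side beaker [([476, -424, -1], 0.76)]
side cup_a [([706, 364, -1], 0.69), ([676, -354, 0], 0.64)]
scene lever_pad [([544, 44, 99], 0.62)]
scene log_top [([519, 272, 63], 0.6), ([478, -422, -1], 0.32)]
scene spatula [([388, 49, -2], 0.63)]
scene tip_box [([488, -283, -2], 0.85), ([675, -346, 1], 0.71)]
scene vial [([681, 60, 16], 0.6)]
scene reagent [([433, 440, 2], 0.79)]
scene beaker [([476, -422, -2], 0.71)]
scene cup_a [([679, -349, 4], 0.85)]
```

View pics/side15.png

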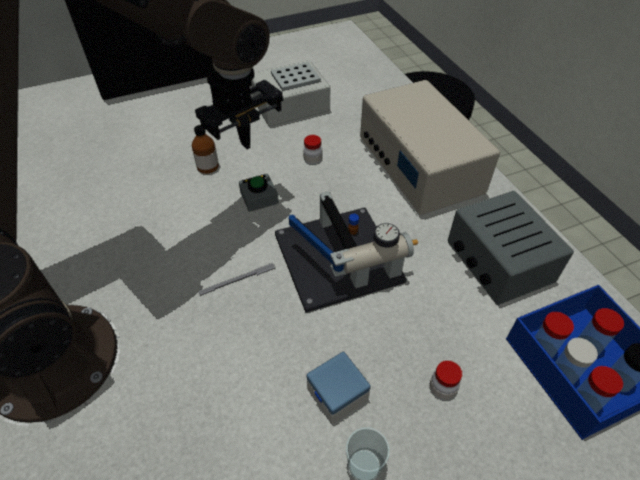

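View pics/scene15.png

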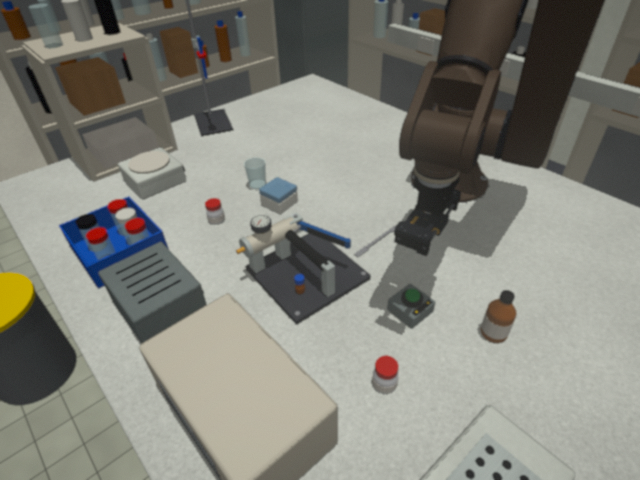

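Both pictures show the lever fully out (side image, end at about (292,217), as at the start). The button is up, the loose items are where they began, and the arm touches nothing.

```bash
python3 -c "
from cell import env
print(env.job_done(), env.state()['t'])"
```

```text
the job is handed in; nothing more can be done
the job is handed in; nothing more can be done
```

The job is done and handed in at about 19 s; no verdict was reported.

- **Lever:** I pressed it in with the backs of the shut fingers at the pressing spot. It met its stop where I had worked it out to be: the force jumped from the spring's 5 N while the tool stopped moving. I held it there for about 1.1 s at roughly 9–10 N, with a short peak of 14 N, then backed off. It came all the way back out.
- **Button:** I pressed the green log button straight down about 6 mm to its end stop, where the force rose to 15 N, and released it.
- **Last checks:** In both final pictures the lever end is at its starting place, the button looks up, and the loose things are within network accuracy (about 4 mm) of where they began. The exception is the left-hand cup, which the network found only in the side picture and I checked by eye in the other. The contact force is about 0.

**What disagreed:** The real fingertips sit about 28 mm above the reported TCP. My first approach therefore passed just over the lever with no contact force. I found this in the images, lowered the tool 30 mm and approached again. The contact heights on the lever and the button agreed with that offset.

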